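Throw the guarded fan switch

TASK

Switch on the extractor fan at the wider of the two grey switch boxes: lift its hinged guard well up by the front lip with the back of a finger, push the toggle beneath it right over from the front to the back while the guard is still up on the finger, then draw out and let the guard drop shut. Use the fingertips only, nothing is to be gripped or picked up; push gently so that the box stays where it is, and leave the narrower switch box and the things around it alone.

Things in the scene. Friction and masses are not known exactly. Their poses are not given: they have to be found in the camera images.
- wide_box: the wider of two grey switch boxes on rubber feet, 150 mm wide (its y), 80 mm deep (its x), its flat top (deck) 55 mm above the worktop, about 2.5 kg, loose on the worktop. Origin: centre of its underside; z up, x points from its front (the guard's lip side, facing the robot) to its back, y to its left as seen from the front. The box to work on.
- wide_lip (a point): middle of the front edge of the guard's lip: the point to lift by. Shut, it is at (-54, 0, 79) mm in the box frame, so it overhangs the box's front face by 14 mm, with 75 mm of free height under it down to the worktop. The lip is a 44 mm wide, 2.5 mm thick tongue, 26 mm long, that rises gently towards the front; it moves with the guard
- wide_hinge (a point): the guard's hinge axis (along the box's y), at (28, 0, 61) mm in the box frame; the lip edge is 84 mm from it
- wide_guard (a joint): angle of the guard, a bent, polished and slippery dark steel plate 44 mm wide, open at both sides, whose top lies 37 mm above the deck over the toggle and whose front slopes down to 15 mm above the deck, then turns out into the lip. 0 = shut, 1.3 = fully up (stop); it swings up and back. A weak spring (0.5 N or so at the lip) shuts it whenever nothing holds it up
- wide_toggle_tip (a point): centre of the 9 mm ball on the end of the steel toggle. The toggle pivots in the deck at (-2, 0, 55) mm in the box frame, 22 mm from pivot to ball centre; thrown to the front the ball is at (-8.5, 0, 76) mm, to the back at (4.5, 0, 76) mm in the box frame
- wide_toggle (a joint): angle of the toggle: 0 = leaning 0.3 rad to the front, off; 0.6 = leaning 0.3 rad to the back, on. It stays where it is left; about 1.5 N at the ball moves it
- narrow_box: the narrower of two grey switch boxes on rubber feet, 88 mm wide (its y), 80 mm deep (its x), its flat top (deck) 55 mm above the worktop, about 2.5 kg, loose on the worktop. Origin: centre of its underside; z up, x points from its front (the guard's lip side, facing the robot) to its back, y to its left as seen from the front. Same guard and toggle as the wide box, turned off; to be left alone.
- narrow_lip (a point): middle of the front edge of the guard's lip: the point to lift by. Shut, it is at (-54, 0, 79) mm in the box frame, so it overhangs the box's front face by 14 mm, with 75 mm of free height under it down to the worktop. The lip is a 44 mm wide, 2.5 mm thick tongue, 26 mm long, that rises gently towards the front; it moves with the guard
- narrow_hinge (a point): the guard's hinge axis (along the box's y), at (28, 0, 61) mm in the box frame; the lip edge is 84 mm from it
- narrow_guard (a joint): angle of the guard, a bent, polished and slippery dark steel plate 44 mm wide, open at both sides, whose top lies 37 mm above the deck over the toggle and whose front slopes down to 15 mm above the deck, then turns out into the lip. 0 = shut, 1.3 = fully up (stop); it swings up and back. A weak spring (0.5 N or so at the lip) shuts it whenever nothing holds it up
- narrow_toggle_tip (a point): centre of the 9 mm ball on the end of the steel toggle. The toggle pivots in the deck at (-2, 0, 55) mm in the box frame, 22 mm from pivot to ball centre; thrown to the front the ball is at (-8.5, 0, 76) mm, to the back at (4.5, 0, 76) mm in the box frame
- narrow_toggle (a joint): angle of the toggle: 0 = leaning 0.3 rad to the front, off; 0.6 = leaning 0.3 rad to the back, on. It stays where it is left; about 1.5 N at the ball moves it
- timer: bystander, loose: flat white timer, 66 x 66 x 19 mm; origin at the centre of its underside. Leave it alone
- jar_d: bystander, loose: small jar with a screw lid, 45 wide, 40 high mm; origin at the centre of its underside. Leave it alone
- amber_1: bystander, loose: small brown glass bottle, 40 wide, 86 high mm; origin at the centre of its underside. Leave it alone
- label_roll: bystander, loose: roll of labels lying flat, 70 wide, 36 high mm; origin at the centre of its underside. Leave it alone
- pen_1: bystander, loose: marker pen, 135 long, 16 thick mm; origin at the centre of its underside. Leave it alone
- stopper_b: bystander, loose: cork stopper, 30 wide, 22 high mm; origin at the centre of its underside. Leave it alone
- pestle: bystander, loose: white pestle lying down, 134 long, 39 thick mm; origin at the centre of its underside. Leave it alone

How it is judged:
On the way, in this order (a step that is already met when the one before it is completed fails the run):
1. the wide box's guard is lifted by more than a quarter of its travel (0.35 rad) while its toggle is still thrown to the front (value of joint wide_guard above 0.35 rad and value of joint wide_toggle below 0.3 rad), for 0.05 s.
2. the toggle is pushed over to the back while the guard is still up on the finger (value of joint wide_toggle above 0.5 rad and value of joint wide_guard above 0.2 rad and contact force between any of the fingers, the arm and wide_guard above 0.02 N), for 0.05 s.
3. the guard has dropped shut over the toggle (value of joint wide_guard below 0.06 rad and value of joint wide_toggle above 0.48 rad), for 0.2 s.
At the end, for the whole second after the job is handed in: the wide box's guard is shut (within 0.06 rad), its toggle is thrown to the back (more than 0.48 of 0.6 rad), the narrow box's toggle is still off and its guard shut, both boxes stand within 20 mm of where they were (all of step 3 and value of joint narrow_toggle below 0.2 rad and value of joint narrow_guard below 0.06 rad and angle between wide_box's own z axis and vertical below 0.05 rad and height (world z) of wide_box below 0.005 m and distance of each of wide_box, narrow_box from where it was at the start of the episode below 0.02 m and linear speed of wide_box below 0.02 m/s); the robot touches nothing.
It fails at once if the wide box is shoved more than 20 mm, lifted or tipped (distance of wide_box from where it was at the start of the episode above 0.02 m or height (world z) of wide_box above 0.01 m or angle between wide_box's own z axis and vertical above 0.1 rad).
It fails at once if the narrow box is shoved more than 20 mm, or its guard or toggle is moved (distance of narrow_box from where it was at the start of the episode above 0.02 m or value of joint any of narrow_guard, narrow_toggle above 0.2 rad).
It fails at once if the guard or the toggle is pressed with more than 25 N (contact force between any of the arm, the fingers and wide_guard above 25 N or contact force between the fingers and wide_toggle above 25 N).
It fails at once if a bystander is moved more than 20 mm (distance of any of timer, jar_d, amber_1, label_roll, pen_1, stopper_b, pestle from where it was at the start of the episode above 0.02 m).
It also fails if it takes over 45 s, if anything falls off the work surface, if the arm or the gripper's body presses on something with over 40 N, if the wrist force passes 120 N, or if a joint passes its speed limit or range.

ROBOT

A 6-joint arm with a two-finger parallel gripper is mounted at the origin on a cart in front of the work surface, level with it; the furniture and walls round the work are solid. World frame = base frame: x ahead of the robot, y to its left, z up, the work surface at z = 0. Lengths are in m, angles in rad, forces in N, time in s.
With the tool pointing down it reaches from about 0.375 to 0.9 m from the base axis. Payload 3.1 kg.
Tool frame: the origin (TCP) lies midway between the tips of the shut fingers; the grasp point (between the pads) lies 19 mm behind it; x points along the fingers, y is the direction in which the jaws open and shut, and the axes are right-handed (so a half turn about x gives the same grasp; the last joint's range is limited). The gripper opens to 87 mm and grips with 3 to 60 N. Pads are 19 mm wide; open, the fingers measure 117 mm over their backs; the gripper's body (75 mm by 190 mm) begins 51 mm behind the grasp point.
Start: joints at [-1.313, 0.527, 1.433, -0, 1.181, -0.178], TCP at [0.264, -0.567, 0.223] pointing down, gripper open.
Joint ranges: [-3.08, 3.08], [-0.75, 2.2], [0.22, 2.44], [-1.43, 4.57], [0, 2.65], [-2.85, 2.85]. Speed limits (rad/s): [2.79, 2.79, 3.14, 3.14, 3.14, 3.14].

INTERFACE

Orientations are given as a unit quaternion [x, y, z, w].
In Python, from workcell import sensors, viewer, robot gives the robot as it stands.
- The arm moves only by the tool servo_tool, never from a script. Its arguments are lists of equal length, an entry for each row: "dp": the shift along the tool's x, y, z in m, a list of three; "turn": the turn about the tool's x in rad; "grip": the finger opening in m, from 0 to 0.087. A call has 1 to 20 rows; each row is the pose to reach, as a shift and turn from the pose commanded when the call began, along the tool's axes at that moment; what a row does not reach only later rows make up. A row lasts 1/12 s, in which the tool goes at most 41.7 mm and 7.16 degrees, less where a joint would pass 70% of its speed; a pose out of reach is approached as far as the arm can. A call with a gripper value outside its range is refused whole. The fingers move at their own pace and stop on an object; "newtons" is the grip in N (left out, the last holds). Time passes only in rows, so rows that repeat a pose let the fingers close. It gives the time, the measured TCP pose, the force and the opening at its end, in the units of the state.
- sensors.state(): the state, without advancing time (a new reading comes with each control period).
- viewer.snapshot(name): name is "scene" or "top" or "wrist"; returns the picture (420x560x3 uint8, red, green, blue); there is no depth.
- viewer.calibration(name): a dict with "vfov" (degrees; the focal length in pixels is half the picture's height over the tangent of half this angle, whatever the lens; pixels are square), "cx", "cy" (the principal point, pixels), "k1" (the pictures are not rectified: a ray, as slopes to the right and down, at radius r is drawn at 1 + k1 r^2 times it, then the intrinsics apply), "cam_to_world" (4x4, takes a point from camera to world coordinates). Camera axes: x right, y down, z forward; pixel columns grow to the right and rows downward; lengths in m; the calibration is good to about 2 mm. A picture is of the moment at which its call begins: read the wrist's pose just before it. calibration takes no time and is no camera call; for the wrist camera it gives the pose at the moment of the call.
- robot.finish_job(): hands the job in, once; it reports no verdict.
Trained networks look in the newest picture that a camera, given by its name, has taken for a name from the list of things; names that differ only in an ending like _2 or _b are one class to them, and where a whole thing is asked for, a point or a joint stands for the part that bears it (a point fixed in the world has none). Each returns a list of dicts, best first, with "score" (0 to 1); they miss things now and then, are a little off and sometimes report something else, mostly with a low value. They report only what shows in the picture. A call takes as long as a camera call.
- viewer.look_for(camera, name): "location" ([x, y, z] in m, in world coordinates, good to about 4 mm: the middle of the surface that is visible of it).
- viewer.masks_of(camera, name): "mask" (420x560 bool, what is visible of it).
- viewer.tip_of(camera, name): "location" ([x, y, z] in m, in world coordinates, good to about 4 mm: a listed point, or the origin of a listed thing).
The state is a dict: "t": time; "joints": joint angles; "qvel": joint speeds; "joint_torque": joint torques, N m; "position": TCP position; "tcp_rot": TCP orientation; "contact_force": force on the tool from outside, world axes, zero at the start; "ft_torque": the same for the moment, N m; "gripper_width": finger opening in m.
Only numpy, scipy, OpenCV 4.12 (cv2) and the standard library are available. Lean on these libraries where they do the work, as an engineer would, in place of code of your own. Each camera call takes 0.05 s, during which the arm holds its last target.

## Working session

There is one attempt and no reset: what is moved stays moved. The work goes in short steps, Python scripts to look and compute and a tool call to move; the robot and the scene stay as the last step left them, time stands still between calls to the robot, and variables do not carry over. Pictures are saved under pics/ and viewed, and the job is handed in when it is done.

Besides the shell and the picture viewer there is one more tool, called after "Emit:" by a JSON object that holds its "op" and its "data", one argument or row to a line. servo_tool: Moves the arm, as the interface text tells. Its arguments: {"type":"object","properties":{"dp":{"type":"array","items":{"type":"array","items":{"type":"number"}}},"turn":{"type":"array","items":{"type":"number"}},"grip":{"type":"array","items":{"type":"number"}},"newtons":{"type":"number"}},"required":["dp","turn","grip"]}

```bash
mkdir -p pics
cat > h.py <<'E'
import numpy as np, cv2
from workcell import sensors, viewer, robot
from scipy.spatial.transform import Rotation as R
def snap(c,n):
    im=viewer.snapshot(c); cv2.imwrite(f'pics/{n}.png',im[:,:,::-1]); return im
def proj(c,P):
    k=viewer.calibration(c); T=np.linalg.inv(np.array(k['cam_to_world']))
    p=T[:3,:3]@np.array(P)+T[:3,3]; s=p[:2]/p[2]; r2=s@s; s=s*(1+k['k1']*r2)
    f=210/np.tan(np.radians(k['vfov'])/2); return s*f+[k['cx'],k['cy']]
def st():
    s=sensors.state(); print('t',round(s['t'],2),'p',np.round(s['position'],4),'q',np.round(s['tcp_rot'],4),'F',np.round(s['contact_force'],2),'w',round(s['gripper_width'],4)); print(np.round(R.from_quat(s['tcp_rot']).as_matrix(),3).tolist(), np.round(s['joints'],3)); return s
E
python3 - <<'E'
from h import *
st()
for c in ['scene','top']:
    snap(c,c+'0')
    for n in ['wide_lip','wide_hinge','wide_toggle_tip','wide_box','narrow_box','narrow_lip','narrow_hinge']:
        print(c,n,[(np.round(d['location'],3).tolist(),round(d['score'],2)) for d in viewer.tip_of(c,n)[:2]])
E
```

```text
t 0.0 p [ 0.2637 -0.5658  0.2216] q [-0.6903 -0.1536  0.6904 -0.1521] F [-0.63  0.85  0.7 ] w 0.0869
[[-0.001, 0.422, -0.907], [0.002, -0.907, -0.422], [-1.0, -0.002, -0.0]] [-1.313  0.528  1.434 -0.     1.181 -0.178]
scene wide_lip [([0.529, -0.162, 0.081], 0.78), ([0.524, 0.222, 0.083], 0.57)]
scene wide_hinge []
scene wide_toggle_tip [([0.603, 0.433, 0.0], 0.29)]
scene wide_box [([0.586, -0.171, -0.001], 0.88)]
scene narrow_box [([0.601, 0.432, -0.001], 0.58)]
scene narrow_lip [([0.522, 0.224, 0.084], 0.58)]
scene narrow_hinge [([0.605, 0.232, 0.064], 0.89), ([0.626, 0.004, -0.001], 0.18)]
top wide_lip [([0.534, -0.16, 0.075], 0.93)]
top wide_hinge [([0.607, 0.429, -0.001], 0.68), ([0.613, -0.17, 0.062], 0.64)]
top wide_toggle_tip []
top wide_box [([0.587, -0.167, 0.001], 0.63)]
top narrow_box [([0.579, 0.23, -0.001], 0.79)]
top narrow_lip [([0.523, 0.223, 0.081], 0.7)]
top narrow_hinge [([0.608, 0.228, 0.063], 0.61)]
```

View pics/scene0.png

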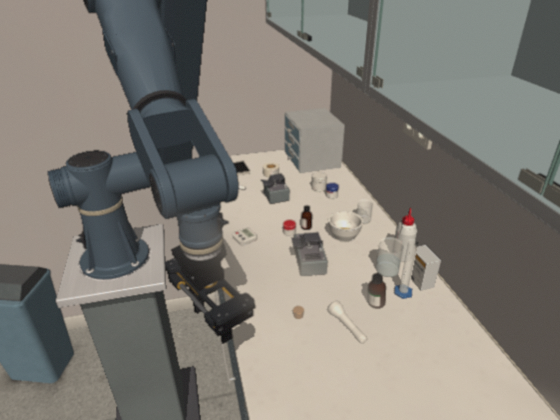

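View pics/top0.png

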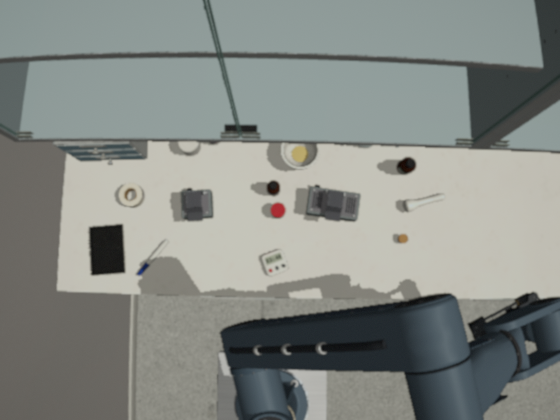

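Run:
```python
from h import *
s=st()
k=viewer.calibration('wrist'); T=np.array(k['cam_to_world']); Rm=R.from_quat(s['tcp_rot']).as_matrix()
print('cam in tool',np.round(Rm.T@(T[:3,3]-s['position']),3), 'axis',np.round(Rm.T@T[:3,:3],2).tolist(),k['vfov'])
for n in ['timer','jar_d','amber_1','label_roll','pen_1','stopper_b','pestle']:
    print(n,[(np.round(d['location'],3).tolist(),round(d['score'],2)) for d in viewer.look_for('top',n)[:2]])
# move target: over/in front of box
tgt=np.array([0.45,-0.165,0.30]); print(np.round(Rm.T@(tgt-s['position']),3))
```

```text
t 0.8 p [ 0.2638 -0.5666  0.2226] q [-0.6904 -0.1528  0.6904 -0.1529] F [ 0.28 -0.44  1.05] w 0.0868
[[0.0, 0.422, -0.907], [-0.0, -0.907, -0.422], [-1.0, 0.0, 0.0]] [-1.314  0.527  1.433 -0.     1.181 -0.178]
cam in tool [-0.163 -0.    -0.074] axis [[0.0, -0.27, 0.96], [1.0, -0.0, -0.0], [0.0, 0.96, 0.27]] 60.58655902840477
timer [([0.412, 0.005, 0.015], 0.77)]
jar_d [([0.561, -0.012, 0.041], 0.53)]
amber_1 [([0.625, 0.006, 0.067], 0.6)]
label_roll [([0.605, 0.424, 0.034], 0.75)]
pen_1 [([0.572, -0.168, 0.09], 0.7), ([0.42, 0.365, 0.01], 0.56)]
stopper_b [([0.491, -0.379, 0.02], 0.47)]
pestle [([0.601, -0.431, 0.025], 0.9)]
[-0.077 -0.285 -0.338]
```

Run:
```python
from h import *
s=sensors.state(); Rm=R.from_quat(s['tcp_rot']).as_matrix()
print(np.round(Rm.T@(np.array([0.53,-0.165,0.30])-s['position']),3))
```

```text
[-0.077 -0.252 -0.411]
```

Emit:
{"op": "servo_tool", "data": {
  "dp": [
    [-0.04,0,0],
    [-0.077,0,0],
    [-0.077,-0.02,-0.033],
    [-0.077,-0.04,-0.065],
    [-0.077,-0.06,-0.098],
    [-0.077,-0.08,-0.13],
    [-0.077,-0.1,-0.163],
    [-0.077,-0.12,-0.196],
    [-0.077,-0.14,-0.228],
    [-0.077,-0.16,-0.261],
    [-0.077,-0.18,-0.294],
    [-0.077,-0.2,-0.326],
    [-0.077,-0.22,-0.359],
    [-0.077,-0.24,-0.391],
    [-0.077,-0.252,-0.411],
    [-0.077,-0.252,-0.411],
    [-0.077,-0.252,-0.411],
    [-0.077,-0.252,-0.411]
  ],
  "turn": [0,0,0.1,0.2,0.3,0.4,0.5,0.54,0.54,0.54,0.54,0.54,0.54,0.54,0.54,0.54,0.54,0.54],
  "grip": [0,0,0,0,0,0,0,0,0,0,0,0,0,0,0,0,0,0]
}}

```text
t: 2.65
position: [0.5297, -0.165, 0.2995]
tcp_rot: [-0.706, 0.037, 0.706, 0.037]
contact_force: [-0.0, -0.4, -1.1]
gripper_width: 0.0002
```

Run:
```python
from h import *
st(); snap('wrist','w1'); snap('top','t1')
for c in ['wrist','top']:
    for n in ['wide_lip','wide_hinge','wide_toggle_tip','wide_box']:
        print(c,n,[(np.round(d['location'],4).tolist(),round(d['score'],2)) for d in viewer.tip_of(c,n)[:2]])
```

```text
t 2.65 p [ 0.5297 -0.165   0.2995] q [-0.706   0.037   0.7063  0.0365] F [-0.03 -0.4  -1.09] w 0.0002
[[-0.001, -0.104, -0.995], [-0.001, -0.995, 0.104], [-1.0, 0.001, 0.001]] [-5.030e-01  3.490e-01  1.513e+00 -1.000e-03  1.280e+00  1.172e+00]
wrist wide_lip [([0.5335, -0.1595, 0.0771], 0.96)]
wrist wide_hinge [([0.6124, -0.1708, 0.0631], 0.97), ([0.5686, -0.0076, 0.0031], 0.22)]
wrist wide_toggle_tip []
wrist wide_box [([0.5843, -0.1699, 0.004], 0.56)]
top wide_lip []
top wide_hinge []
top wide_toggle_tip []
top wide_box [([0.5835, -0.1661, -0.0021], 0.38)]
```

View pics/w1.png

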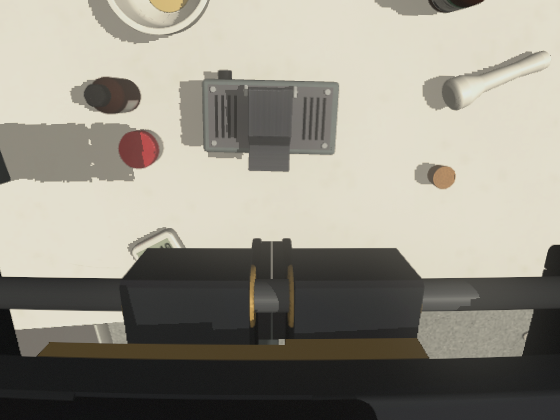

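```bash
cat >> h.py <<'E'
def ray(c,u,z):
    k=viewer.calibration(c); T=np.array(k['cam_to_world']); f=210/np.tan(np.radians(k['vfov'])/2)
    d=(np.array(u)-[k['cx'],k['cy']])/f; s=d.copy()
    for _ in range(20): s=d/(1+k['k1']*(s@s))
    v=T[:3,:3]@np.array([*s,1]); o=T[:3,3]; return o+v*(z-o[2])/v[2]
E
python3 - <<'E'
from h import *
for u,z in [((204,153),.055),((336,153),.055),((205,81),.055),((338,82),.055),((249,170.5),.079),((289.5,171),.079)]:
    print(u,np.round(ray('wrist',u,z),4))
im=cv2.imread('pics/w1.png'); cv2.imwrite('pics/w1z.png',cv2.resize(im[60:190,180:360],None,fx=4,fy=4,interpolation=cv2.INTER_CUBIC))
E
```

```text
(204, 153) [ 0.5547 -0.0905  0.055 ]
(336, 153) [ 0.5389 -0.2396  0.055 ]
(205, 81) [ 0.632  -0.1034  0.055 ]
(338, 82) [ 0.6157 -0.2465  0.055 ]
(249, 170.5) [ 0.5336 -0.1409  0.079 ]
(289.5, 171) [ 0.5284 -0.1844  0.079 ]
```

View pics/w1z.png

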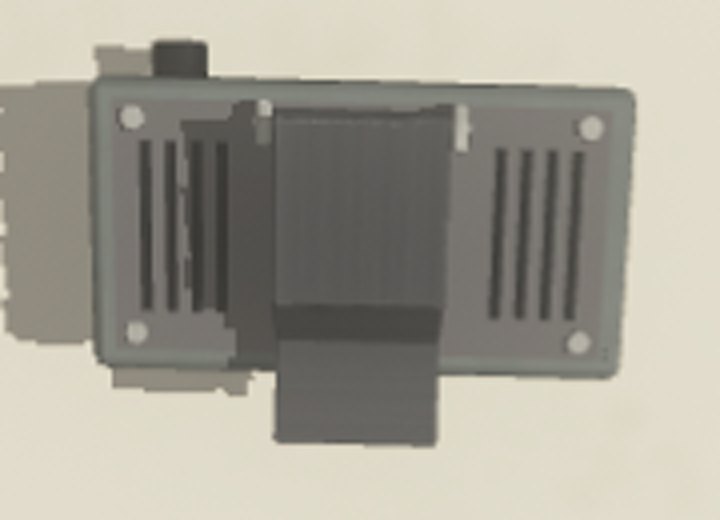

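Run:
```python
from h import *
P=[ray('wrist',u,.055) for u in [(204,151),(334.5,154),(203,80),(338.8,82.3)]]
L=[ray('wrist',u,.080) for u in [(248.7,170.5),(289,171.2)]]
for a,b in [(P[0],P[1]),(P[2],P[3]),L]:
    d=a-b; print('yaw deg',np.degrees(np.arctan2(-d[0],d[1])),np.linalg.norm(d))
d=P[2]-P[0];print('side',np.degrees(np.arctan2(d[1],d[0])),np.linalg.norm(d));d=P[3]-P[1];print(np.degrees(np.arctan2(d[1],d[0])),np.linalg.norm(d))
print('ctr',np.mean(P,0),'lipmid',np.mean(L,0))
```

```text
yaw deg -7.370746856041166 0.14822578253573618
yaw deg -6.9915453398920295 0.14697091144847518
yaw deg -7.056873293677449 0.043475010906726515
side -7.909440603702827 0.07702517217440825
-6.97853443853923 0.07799628790397223
ctr [ 0.58586284 -0.16934492  0.055     ] lipmid [ 0.53112793 -0.16225221  0.08      ]
```

Emit:
{"op": "servo_tool", "data": {
  "dp": [
    [0,-0.003,0.03],
    [0.04,-0.003,0.03],
    [0.08,-0.003,0.03],
    [0.12,-0.003,0.03],
    [0.16,-0.003,0.03],
    [0.2,-0.003,0.03],
    [0.23,-0.003,0.03],
    [0.25,-0.003,0.03],
    [0.264,-0.003,0.03],
    [0.264,-0.003,0.03],
    [0.264,-0.003,0.03]
  ],
  "turn": [0.02,0.02,0.02,0.02,0.02,0.02,0.02,0.02,0.02,0.02,0.02],
  "grip": [0,0,0,0,0,0,0,0,0,0,0]
}}

```text
t: 4.07
position: [0.5004, -0.1584, 0.035]
tcp_rot: [-0.705, 0.044, 0.706, 0.044]
contact_force: [-0.1, 0.4, -0.3]
gripper_width: 0.0002
```

```bash
cat >> h.py <<'E'
C=np.array([.5856,-.1693]); A=np.radians(-7.1); BX=np.array([np.cos(A),np.sin(A)]); BY=np.array([-np.sin(A),np.cos(A)])
def b():
    s=sensors.state(); d=s['position'][:2]-C; Rm=R.from_quat(s['tcp_rot']).as_matrix(); print('t',round(s['t'],2),'s',round(1e3*d@BX,1),'lat',round(1e3*d@BY,1),'z',round(1e3*s['position'][2],1),'F along',np.round([s['contact_force'][:2]@BX,s['contact_force'][:2]@BY,s['contact_force'][2]],2),'yaw',np.degrees(np.arctan2(-Rm[1,2],-Rm[0,2])).round(2))
E
python3 - <<'E'
from h import *
b(); snap('wrist','w2')
print([(np.round(d['location'],4).tolist(),round(d['score'],2)) for d in viewer.tip_of('wrist','wide_lip')[:2]])
E
```

```text
t 4.07 s -85.9 lat 0.2 z 35.0 F along [-0.11  0.38 -0.31] yaw -7.12
[([0.536, -0.1601, 0.0799], 0.58)]
```

View pics/w2.png

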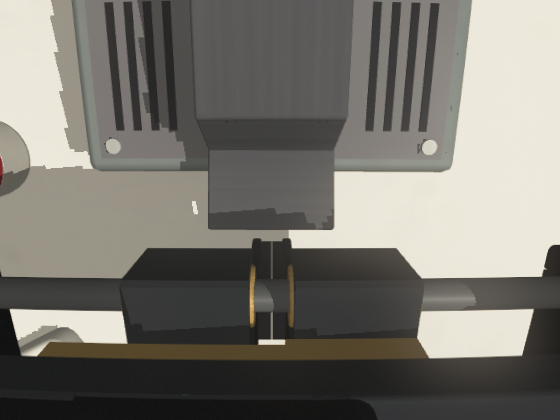

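Emit:
{"op": "servo_tool", "data": {
  "dp": [
    [0,0,-0.01],
    [0,0,-0.018],
    [0,0,-0.02],
    [0,0,-0.022],
    [0,0,-0.023],
    [0,0,-0.023]
  ],
  "turn": [0,0,0,0,0,0],
  "grip": [0,0,0,0,0,0]
}}

```text
t: 4.67
position: [0.5209, -0.1605, 0.0358]
tcp_rot: [-0.704, 0.043, 0.708, 0.044]
contact_force: [-6.3, -0.9, 2.7]
gripper_width: 0.0004
```

Run:
```python
from h import *
b(); snap('wrist','w3')
```

```text
t 4.67 s -65.3 lat 0.7 z 35.8 F along [-6.13 -1.64  2.68] yaw -7.08
```

View pics/w3.png

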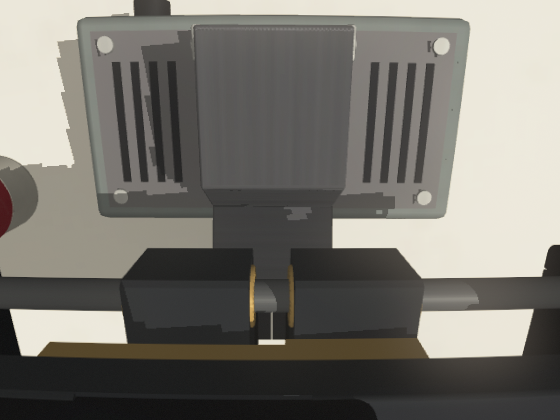

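Emit:
{"op": "servo_tool", "data": {
  "dp": [
    [-0.004,0,0.0],
    [-0.008,0,0.0],
    [-0.012,0,-0.001],
    [-0.015,0,-0.002],
    [-0.015,0,-0.002]
  ],
  "turn": [0,0,0,0,0],
  "grip": [0,0,0,0,0]
}}

```text
t: 5.13
position: [0.5257, -0.1615, 0.0515]
tcp_rot: [0.706, -0.044, -0.705, -0.044]
contact_force: [-3.4, 0.4, 1.1]
gripper_width: 0.0008
```

Run:
```python
from h import *
b(); snap('wrist','w4');snap('scene','s4')
im=cv2.imread('pics/s4.png'); cv2.imwrite('pics/s4z.png',cv2.resize(im[190:310,240:380],None,fx=5,fy=5,interpolation=cv2.INTER_CUBIC))
```

```text
t 5.13 s -60.4 lat 0.3 z 51.5 F along [-3.4   0.01  1.06] yaw -7.1
```

View pics/w4.png

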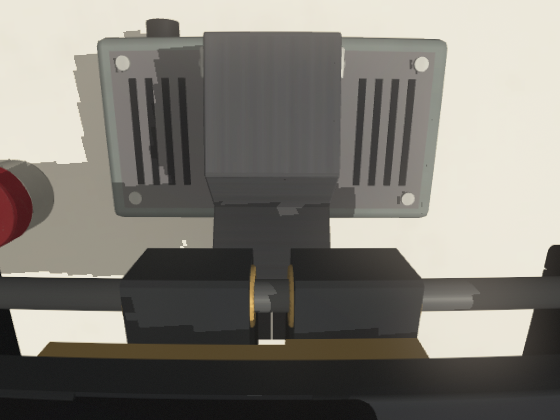

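View pics/s4z.png

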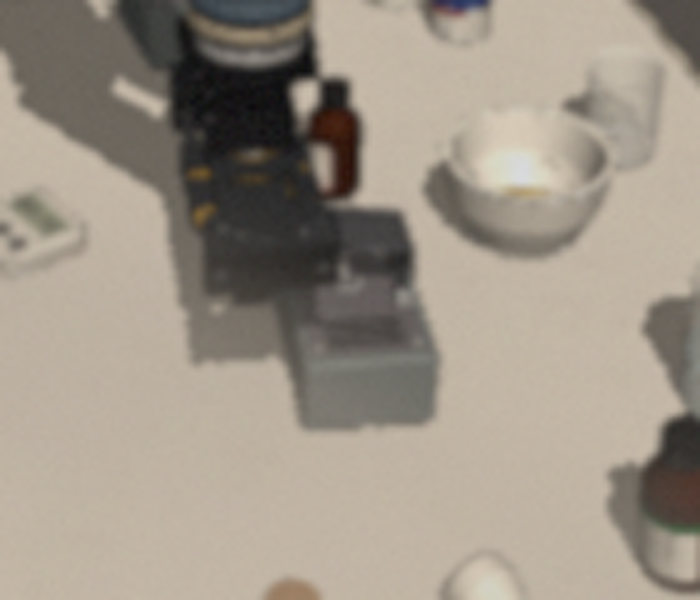

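```bash
cat >> h.py <<'E'
def box(us):
    P=[ray('wrist',u,.055)[:2]-C for u in us]; print('box offset mm',[np.round(1e3*np.array([p@BX,p@BY]),1).tolist() for p in P], np.round(1e3*np.array([np.mean(P,0)@BX,np.mean(P,0)@BY]),1))
E
python3 - <<'E'
from h import *
box([(113,215),(428,215),(100,40),(446,40)])
im=cv2.imread('pics/w4.png'); cv2.imwrite('pics/w4z.png',cv2.resize(im[20:280,90:460],None,fx=2,fy=2,interpolation=cv2.INTER_CUBIC))
E
```

```text
box offset mm [[-37.7, 74.3], [-37.8, -73.0], [38.4, 71.3], [38.3, -72.3]] [0.3 0.1]
```

View pics/w4z.png

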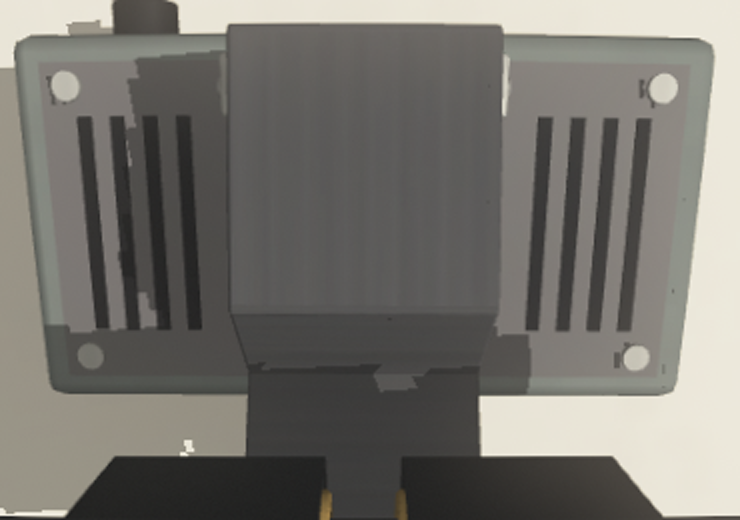

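Emit:
{"op": "servo_tool", "data": {
  "dp": [
    [-0.003,0,-0.001],
    [-0.006,0,-0.002],
    [-0.01,0,-0.003],
    [-0.014,0,-0.004],
    [-0.017,0,-0.005],
    [-0.02,0,-0.006],
    [-0.02,0,-0.007],
    [-0.02,0,-0.007]
  ],
  "turn": [0,0,0,0,0,0,0,0],
  "grip": [0,0,0,0,0,0,0,0]
}}

```text
t: 5.9
position: [0.532, -0.1625, 0.0708]
tcp_rot: [-0.706, 0.044, 0.706, 0.044]
contact_force: [-2.0, -1.3, 1.2]
gripper_width: 0.0006
```

Run:
```python
from h import *
b(); snap('wrist','w5')
```

```text
t 5.9 s -54.0 lat 0.1 z 70.8 F along [-1.84 -1.52  1.24] yaw -7.1
```

View pics/w5.png

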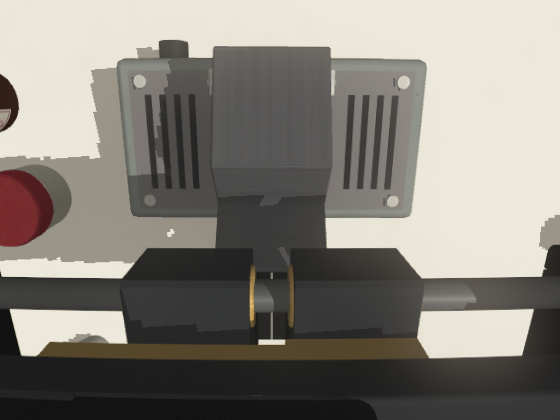

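Emit:
{"op": "servo_tool", "data": {
  "dp": [
    [-0.0005,0,-0.003],
    [-0.001,0,-0.006],
    [-0.0015,0,-0.009],
    [-0.002,0,-0.012],
    [-0.002,0,-0.015],
    [-0.002,0,-0.018],
    [-0.002,0,-0.02],
    [-0.002,0,-0.02]
  ],
  "turn": [0,0,0,0,0,0,0,0],
  "grip": [0,0,0,0,0,0,0,0]
}}

```text
t: 6.62
position: [0.5531, -0.1652, 0.0726]
tcp_rot: [0.706, -0.044, -0.705, -0.044]
contact_force: [-0.6, -0.7, 0.2]
gripper_width: 0.0005
```

Run:
```python
from h import *
b(); snap('wrist','w6')
box([(150,229),(396,229),(138,93),(405,95)])
```

```text
t 6.62 s -32.7 lat 0.1 z 72.6 F along [-0.52 -0.73  0.17] yaw -7.11
box offset mm [[-25.0, 65.0], [-25.1, -66.7], [44.9, 64.7], [43.9, -64.9]] [ 9.7 -0.5]
```

View pics/w6.png

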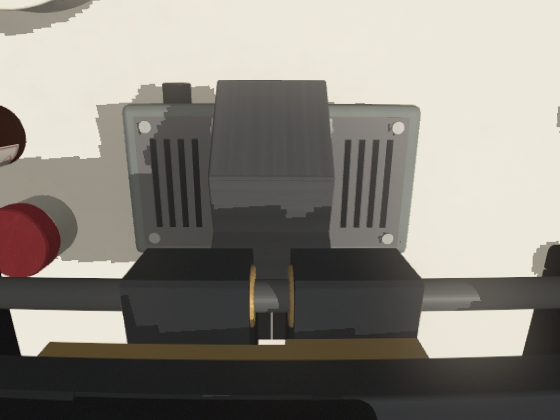

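Run:
```python
from h import *
box([(135,251),(406,251),(124,105),(419,105)])
```

```text
box offset mm [[-37.8, 74.6], [-37.9, -73.5], [39.4, 72.1], [39.2, -72.3]] [0.7 0.2]
```

Emit:
{"op": "servo_tool", "data": {
  "dp": [
    [0,0,-0.003],
    [0,0,-0.006],
    [0,0,-0.009],
    [0,0,-0.012],
    [0,0,-0.015],
    [0,0,-0.017],
    [0,0,-0.017]
  ],
  "turn": [0,0,0,0,0,0,0],
  "grip": [0,0,0,0,0,0,0]
}}

```text
t: 7.25
position: [0.5685, -0.167, 0.0735]
tcp_rot: [-0.705, 0.044, 0.706, 0.044]
contact_force: [-3.8, -0.6, 6.8]
gripper_width: 0.0006
```

Run:
```python
from h import *
b(); snap('wrist','w7'); snap('scene','s7')
im=cv2.imread('pics/s7.png'); cv2.imwrite('pics/s7z.png',cv2.resize(im[190:310,240:380],None,fx=5,fy=5,interpolation=cv2.INTER_CUBIC))
```

```text
t 7.25 s -17.3 lat 0.1 z 73.5 F along [-3.67 -1.1   6.84] yaw -7.09
```

View pics/w7.png

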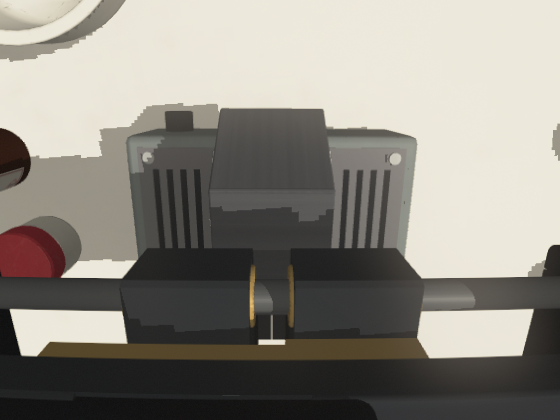

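View pics/s7z.png

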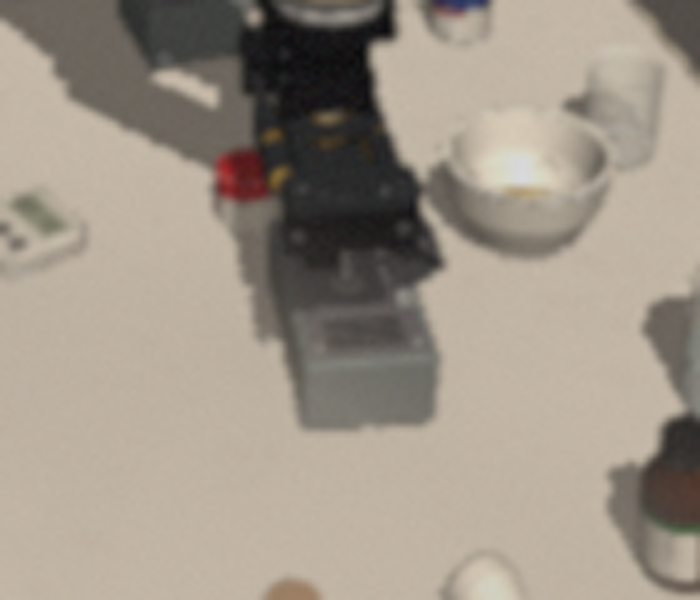

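Run:
```python
from h import *
def W(p): return [*(C+BX*p[0]/1e3+BY*p[1]/1e3),p[2]/1e3]
for n,p in [('ballF',(-8.5,0,76)),('ballB',(4.5,0,76)),('piv',(-2,0,55)),('hinge',(28,0,61)),('tipfaceR',(-7,-15,73.5)),('bodyR',(20,-22,143)),('corner',(-40,-75,55)),('lipR1.14',(-7,-22,137))]:
    u=proj('scene',W(p)); print(n,np.round(u,1),'zoom',np.round((u-[240,190])*5))
viewer.snapshot('scene')
print([(np.round(d['location'],4).tolist(),round(d['score'],2)) for d in viewer.tip_of('scene','wide_toggle_tip')[:2]])
print([(np.round(d['location'],4).tolist(),round(d['score'],2)) for d in viewer.tip_of('scene','wide_lip')[:2]])
m=viewer.masks_of('scene','wide_toggle'); 
for q in m[:2]:
    ys,xs=np.where(q['mask']); print(q['score'],len(xs),xs.min(),xs.max(),ys.min(),ys.max())
im=cv2.imread('pics/s7.png'); cv2.imwrite('pics/s7y.png',cv2.resize(im[215:265,280:335],None,fx=11,fy=11,interpolation=cv2.INTER_CUBIC))
```

```text
ballF [307.  240.9] zoom [335. 255.]
ballB [311.3 240.6] zoom [356. 253.]
piv [308.9 246.3] zoom [345. 282.]
hinge [318.8 244. ] zoom [394. 270.]
tipfaceR [308.4 244.5] zoom [342. 273.]
bodyR [318.7 225.9] zoom [394. 179.]
corner [300.5 263.1] zoom [303. 366.]
lipR1.14 [309.4 228.3] zoom [347. 191.]
[]
[]
```

View pics/s7y.png

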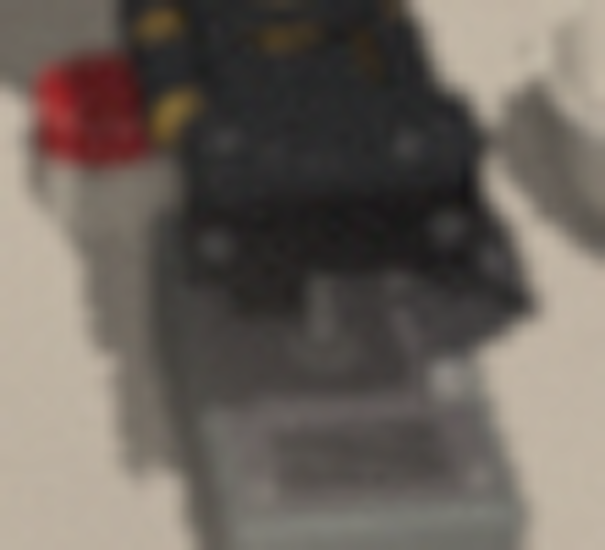

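Emit:
{"op": "servo_tool", "data": {
  "dp": [
    [0,0,0.003],
    [0,0,0.005],
    [0.001,0,0.005],
    [0.002,0,0.005],
    [0.003,0,0.005],
    [0.003,0,0.005]
  ],
  "turn": [0,0,0,0,0,0],
  "grip": [0,0,0,0,0,0]
}}

```text
t: 8.05
position: [0.5626, -0.1662, 0.0704]
tcp_rot: [-0.705, 0.044, 0.707, 0.044]
contact_force: [-6.3, 1.2, 10.3]
gripper_width: 0.0006
```

Run:
```python
from h import *
b(); snap('scene','s8')
im=cv2.imread('pics/s8.png'); cv2.imwrite('pics/s8y.png',cv2.resize(im[215:265,280:335],None,fx=11,fy=11,interpolation=cv2.INTER_CUBIC))
b()
```

```text
t 8.05 s -23.3 lat 0.3 z 70.4 F along [-6.45  0.44 10.31] yaw -7.09
t 8.1 s -23.0 lat 0.3 z 70.5 F along [-6.31  0.43 11.15] yaw -7.09
```

View pics/s8y.png

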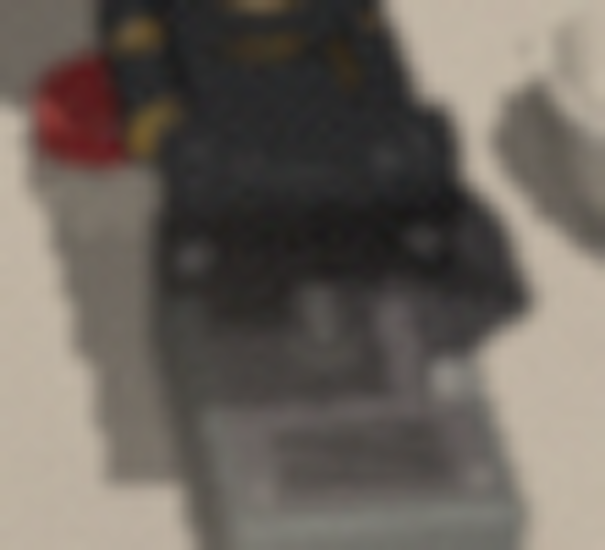

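Emit:
{"op": "servo_tool", "data": {
  "dp": [
    [-0.003,0,0.001],
    [-0.0045,0,0],
    [-0.0048,0,-0.002],
    [-0.005,0,-0.004],
    [-0.0053,0,-0.006],
    [-0.0055,0,-0.007],
    [-0.0055,0,-0.007]
  ],
  "turn": [0,0,0,0,0,0,0],
  "grip": [0,0,0,0,0,0,0]
}}

```text
t: 8.68
position: [0.571, -0.1673, 0.0748]
tcp_rot: [-0.706, 0.044, 0.706, 0.044]
contact_force: [-1.2, -0.3, 0.6]
gripper_width: 0.0004
```

Run:
```python
from h import *
b(); snap('scene','s9')
im=cv2.imread('pics/s9.png'); cv2.imwrite('pics/s9y.png',cv2.resize(im[215:265,280:335],None,fx=11,fy=11,interpolation=cv2.INTER_CUBIC))
b(); snap('wrist','w9')
```

```text
t 8.68 s -14.8 lat 0.2 z 74.8 F along [-1.2  -0.47  0.55] yaw -7.11
t 8.73 s -14.8 lat 0.2 z 74.9 F along [-1.59  0.07  1.17] yaw -7.11
```

View pics/s9y.png

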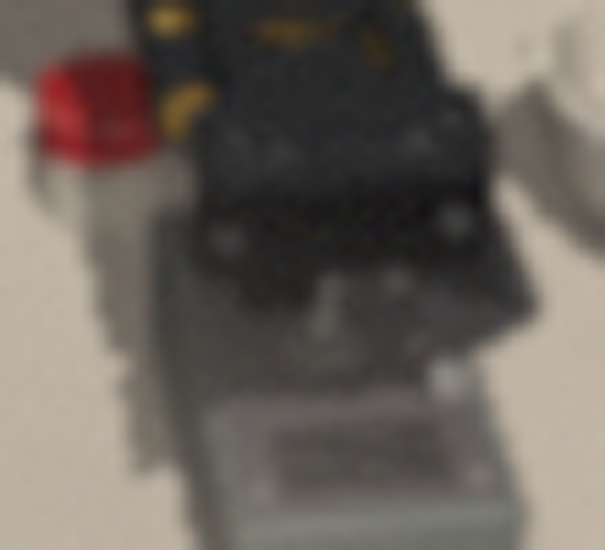

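View pics/w9.png

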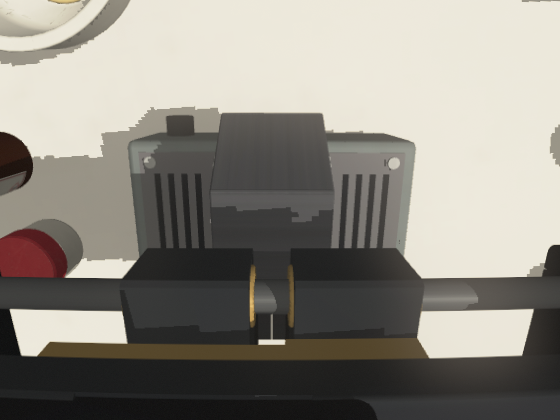

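Emit:
{"op": "servo_tool", "data": {
  "dp": [
    [-0.0003,0,-0.001],
    [-0.0005,0,-0.002],
    [-0.0006,0,-0.003],
    [-0.0007,0,-0.004],
    [-0.0007,0,-0.005],
    [-0.0007,0,-0.005]
  ],
  "turn": [0,0,0,0,0,0],
  "grip": [0,0,0,0,0,0]
}}

```text
t: 9.28
position: [0.5762, -0.1679, 0.0763]
tcp_rot: [0.706, -0.044, -0.706, -0.044]
contact_force: [-3.6, 0.1, 4.3]
gripper_width: 0.0003
```

Run:
```python
from h import *
b(); snap('scene','s10')
im=cv2.imread('pics/s10.png'); cv2.imwrite('pics/s10y.png',cv2.resize(im[215:265,280:335],None,fx=11,fy=11,interpolation=cv2.INTER_CUBIC))
b(); snap('wrist','w10')
```

```text
t 9.28 s -9.5 lat 0.2 z 76.3 F along [-3.58 -0.33  4.26] yaw -7.12
t 9.33 s -9.5 lat 0.2 z 76.3 F along [-3.22 -0.14  4.63] yaw -7.11
```

View pics/s10y.png

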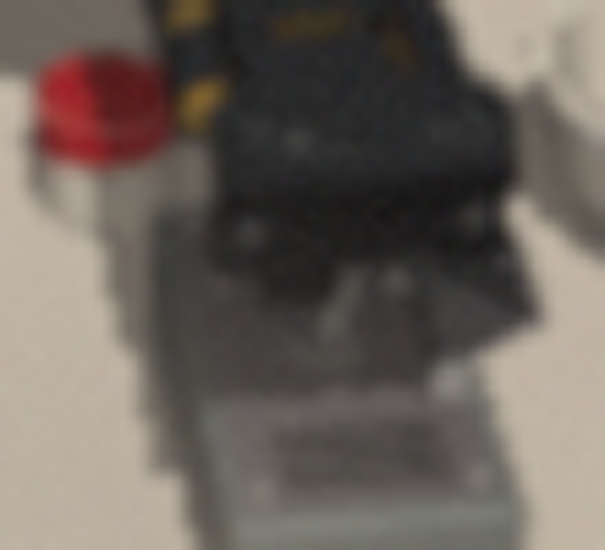

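View pics/w10.png

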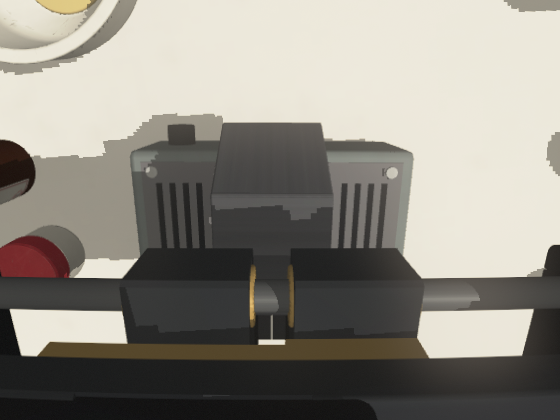

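Emit:
{"op": "servo_tool", "data": {
  "dp": [
    [-0.0005,0,-0.001],
    [-0.0005,0,-0.0015],
    [-0.0005,0,-0.0015],
    [-0.0005,0,-0.0015]
  ],
  "turn": [0,0,0,0],
  "grip": [0,0,0,0]
}}

```text
t: 9.72
position: [0.5777, -0.1681, 0.0768]
tcp_rot: [0.706, -0.044, -0.706, -0.044]
contact_force: [-3.5, 0.8, 6.0]
gripper_width: 0.0006
```

Run:
```python
from h import *
b(); snap('scene','s11')
im=cv2.imread('pics/s11.png'); cv2.imwrite('pics/s11y.png',cv2.resize(im[215:265,280:335],None,fx=11,fy=11,interpolation=cv2.INTER_CUBIC))
```

```text
t 9.72 s -8.0 lat 0.2 z 76.8 F along [-3.54  0.35  5.99] yaw -7.11
```

View pics/s11y.png

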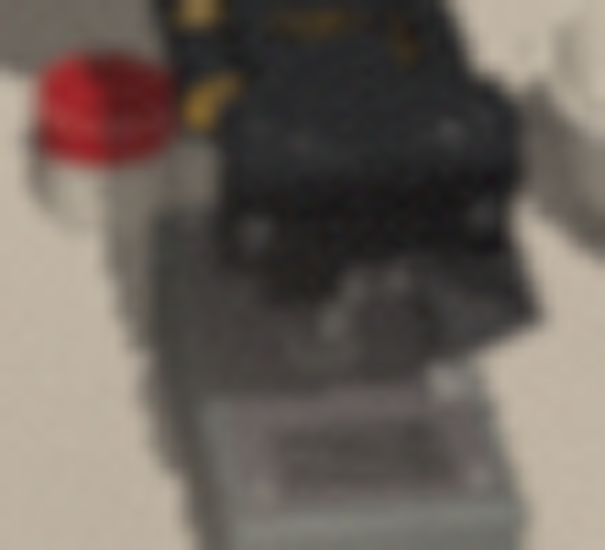

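Emit:
{"op": "servo_tool", "data": {
  "dp": [
    [0,0,0.003],
    [0,0,0.008],
    [0,0,0.013],
    [0,0,0.018],
    [0.002,0,0.023],
    [0.004,0,0.028],
    [0.006,0,0.033],
    [0.006,0,0.038],
    [0.006,0,0.043],
    [0.006,0,0.048],
    [0.006,0,0.053],
    [0.006,0,0.058],
    [0.006,0,0.064],
    [0.006,0,0.075],
    [0.006,0,0.085],
    [0.006,0,0.095],
    [0.006,0,0.095],
    [0.006,0,0.095]
  ],
  "turn": [0,0,0,0,0,0,0,0,0,0,0,0,0,0,0,0,0,0],
  "grip": [0,0,0,0,0,0,0,0,0,0,0,0,0,0,0,0,0,0]
}}

```text
t: 11.27
position: [0.4827, -0.1563, 0.0704]
tcp_rot: [0.706, -0.044, -0.706, -0.044]
contact_force: [0.7, 0.1, 0.4]
gripper_width: 0.0005
```

Run:
```python
from h import *
b(); snap('wrist','w12'); snap('scene','s12')
print([(np.round(d['location'],4).tolist(),round(d['score'],2)) for d in viewer.tip_of('wrist','wide_lip')[:2]])
im=cv2.imread('pics/s12.png'); cv2.imwrite('pics/s12y.png',cv2.resize(im[215:275,280:340],None,fx=10,fy=10,interpolation=cv2.INTER_CUBIC))
```

```text
t 11.27 s -103.7 lat 0.2 z 70.4 F along [0.69 0.22 0.44] yaw -7.15
[([0.5365, -0.1602, 0.08], 0.95)]
```

View pics/w12.png

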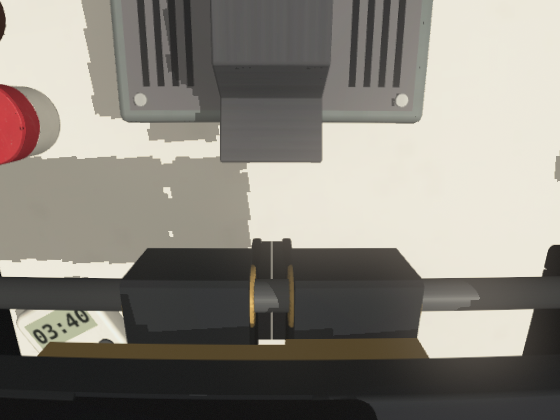

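View pics/s12y.png

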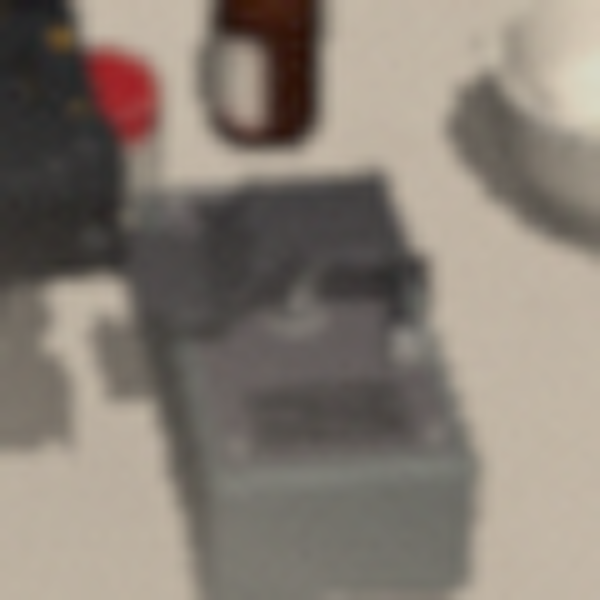

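Emit:
{"op": "servo_tool", "data": {
  "dp": [
    [-0.03,0,0.01],
    [-0.07,0,0.02],
    [-0.11,0,0.02],
    [-0.15,0,0.02],
    [-0.18,0,0.02],
    [-0.18,0,0.02],
    [-0.18,0,0.02]
  ],
  "turn": [0,0,0,0,0,0,0],
  "grip": [0,0,0,0,0,0,0]
}}

```text
t: 12.0
position: [0.4648, -0.1546, 0.2524]
tcp_rot: [0.708, -0.045, -0.704, -0.043]
contact_force: [-0.8, 0.2, 0.2]
gripper_width: 0.0002
```

Run:
```python
from h import *
b(); snap('wrist','w13'); snap('scene','s13')
for n in ['wide_lip','wide_hinge','wide_box']: print(n,[(np.round(d['location'],4).tolist(),round(d['score'],2)) for d in viewer.tip_of('wrist',n)[:1]])
for n in ['wide_toggle_tip','wide_lip']: print(n,[(np.round(d['location'],4).tolist(),round(d['score'],2)) for d in viewer.tip_of('scene',n)[:1]])
def W(p): return [*(C+BX*p[0]/1e3+BY*p[1]/1e3),p[2]/1e3]
for n,p in [('ballF',(-8.5,0,76)),('ballB',(4.5,0,76)),('piv',(-2,0,55))]: print(n,(proj('scene',W(p))-[290,225])*16)
im=cv2.imread('pics/s13.png'); cv2.imwrite('pics/s13y.png',cv2.resize(im[225:260,290:335],None,fx=16,fy=16,interpolation=cv2.INTER_CUBIC))
```

```text
t 12.0 s -121.6 lat -0.3 z 252.4 F along [-0.8   0.06  0.23] yaw -7.1
wide_lip [([0.5363, -0.1612, 0.0787], 0.74)]
wide_hinge [([0.6176, -0.1734, 0.0642], 0.78)]
wide_box [([0.5867, -0.1685, 0.0003], 0.77)]
wide_toggle_tip []
wide_lip [([0.5331, -0.1603, 0.0766], 0.62)]
ballF [272.13384263 254.56817543]
ballB [340.53112364 249.16652884]
piv [303.02164068 341.42005068]
```

View pics/s13y.png

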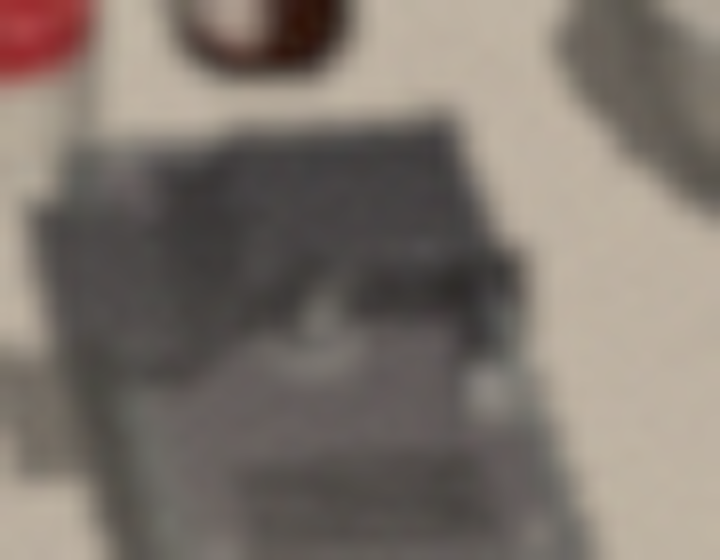

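View pics/w13.png

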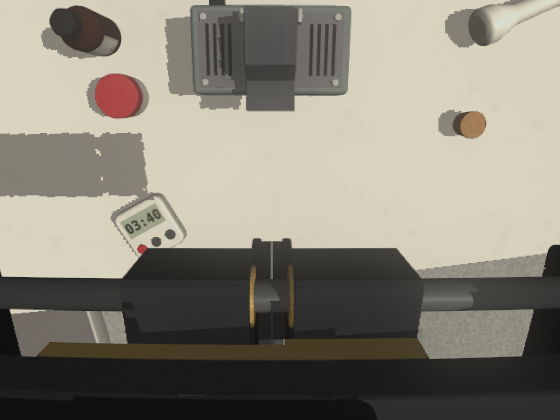

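Run:
```python
from h import *
print(robot.finish_job())
```

```text
the job is handed in; nothing more can be done
None
```

I lifted the wide box's guard by its lip with the shut fingertips. I then pushed the toggle over to the back with the guard still up on the fingers, drew out so the guard dropped shut, and handed the job in at about 12 s.

**Last checks:**
- **Guard:** the wrist picture shows it shut, and the network puts the lip at z ≈ 79 mm, the shut height.
- **Toggle:** in the scene picture it leans to the back, where I calculated the "on" position should be. The network never found the toggle tip, so this rests on my reading of a small, blurry picture.
- **Box:** the network's centre estimate is within about 2 mm of where I first measured it. Its lip and hinge estimates were about 3–5 mm further back than before, still within its usual scatter and far below the 20 mm limit.
- **Surroundings:** the timer, jar, amber bottle, stopper and pestle look undisturbed in the last wrist picture. I never moved near the narrow box, label roll or pen, but did not check them at the end. The arm is clear of everything.

**What went wrong on the way:** with the guard far up, its lip caught under the gripper's body. The tool force rose to about 7 N, then to about 13 N (11 N of it upward) when I lowered to find the cause. Raising the tool a few millimetres freed it, and the final push still carried about 7 N. All of this stayed below the 25 N limit.

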